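Park the index plunger and slide the flask stage home

ROBOT

A 6-joint arm with a two-finger parallel gripper is mounted at the origin on the work surface. World frame = base frame: x ahead of the robot, y to its left, z up, the work surface at z = 0. Lengths are in mm, angles in rad, forces in N, time in s.
With the tool pointing down it reaches from about 250 to 775 mm from the base axis. Payload 4 kg.
Tool frame: the origin (TCP) lies between the finger pads; the fingertips stand 11 mm ahead of it and the grasp point (between the pads) lies 8 mm behind it; z points along the fingers, y is the line along which they close (so a half turn about z gives the same grasp; the last joint's range is limited). The gripper opens to 85 mm and grips with 20 to 120 N. Pads are 22 mm wide; open, the fingers measure 114 mm over their backs; the gripper's body (76 mm by 85 mm) begins 54 mm behind the grasp point. The pads swing forward as they close: fully open they stand 13 mm farther back than shut.
Start: joints at [-1.403, 0.087, 1.371, -0, 1.684, -0.103], TCP at [147.122, -529.973, 242.341] pointing down, gripper open.
Joint ranges: [-3.1, 3.1], [-0.76, 2.03], [0.27, 2.55], [-1.08, 4.22], [0.17, 2.65], [-2.57, 2.57]. Speed limits (rad/s): [2.79, 2.79, 3.14, 3.14, 3.14, 3.14].

INTERFACE

Orientations are given as a unit quaternion [w, x, y, z].
In Python, from station import bot gives the robot as it stands. The module is installed in compiled form; this text tells all that it offers.
- The arm moves only by the shell command python3 -m creep 'ROWS' [OPENING]. ROWS is a JSON object of lists of equal length, an entry for each row: "slide": the shift along the tool's x, y, z in cm, a list of three; "angular": the turn, a rotation vector about the tool's x, y, z in rad, a list of three. In form: {"slide": [[dx, dy, dz], ...], "angular": [[ax, ay, az], ...]}. A call has exactly 8 rows; each row shifts and turns the commanded pose from where the row before left it, along the tool's axes as they then stand; what a row does not reach is not made up. A row lasts 1/12 s, in which the tool goes at most 41.7 mm and 7.16 degrees, less where a joint would pass 70% of its speed; a pose out of reach is approached as far as the arm can. A call with a gripper value outside its range is refused whole. OPENING is the closure, from 0 (fully open) to 1 (shut), set as the call begins (- or left out, the last holds). The fingers move at their own pace and stop on an object; the grip force is fixed at half the most. Time passes only in rows, so rows that do not move let the fingers close, or fill a call up. It gives the time, the measured TCP pose, the force, the opening and the grip force at its end, in the units of the state.
- bot.get_state(): the state, without advancing time (a new reading comes with each control period).
- bot.grab_frame(name): name is "scene" or "top" or "wrist"; returns a dict with "image" (384x512x3 uint8, red, green, blue), "fovy" (degrees; the focal length in pixels is half the picture's height over the tangent of half this angle, whatever the lens; pixels are square), "cx", "cy" (the principal point, pixels), "rvec" (rotation vector, rad) and "tvec" (3), from world to camera coordinates, as OpenCV has them. Camera axes: x right, y down, z forward; pixel columns grow to the right and rows downward; lengths in mm; the calibration is good to about 2 mm. The wrist camera is an equidistant fisheye: a pixel r from the principal point sees the ray r / f radians off the axis. A picture is of the moment at which its call begins. There is no depth.
- bot.sign_off(): hands the job in; it is judged then, once.
The state is a dict: "time": time; "joint_positions": joint angles; "qvel": joint speeds; "effort": joint torques, N m; "position": TCP position; "tcp_rot": TCP orientation; "ft_force": force on the tool from outside, world axes, zero at the start; "ft_torque": the same for the moment, N m; "opening": finger opening in mm; "grip_force": force on a finger pad.
Only numpy, scipy, OpenCV 4.12 (cv2) and the standard library are available. Lean on these libraries where they do the work, as an engineer would, in place of code of your own. Each camera call takes 0.05 s, during which the arm holds its last target. There are 200 camera calls.

TASK

Free the flask slide: pull up the sprung plunger by its black tee handle, twist it clockwise until you feel it come up against the red tooth, let it down into the rest notch so that it stays retracted, and let go of it. Then slide the white stage by its blue handle gently home against the red end stop. Do not force the plunger, its tooth or the stop; keep the flask upright in its cork ring and leave everything else where it stands.

Things in the scene. Friction and masses are not known exactly. Their poses are not given: they have to be found in the camera images.
- plunger (a joint): Lift of the index plunger in m. 0: tip down in the stage's hole, locked; tip clear of the hole above 0.006. A cross pin through its stem must be lifted over the housing's rim at 0.012; resting in the rest notch reads 0.009; rigid end of travel at 0.018. A spring pushes it down: 4 N at 0, 9 N at 0.012, plus 1 N of weight.
- tee (a joint): Turn of the plunger's tee handle in rad, growing clockwise seen from above. Within 0.06 of 0 = locked, the cross pin (along the tee bar, its ends 31 mm from the axis) down in the deep slot, where it cannot turn. Lifted over the rim it turns clockwise only, until the red tooth stops it.
- tee_center (a point): Centre of the black tee handle atop the plunger: an upright bar 44 mm long (its own x axis), 12 mm thick (y axis), 22 mm high, turning with the tee. About 111 mm above the bench when locked. Under the bar a bare 12 mm round stem for 26 mm, then the housing's top. The plunger's axis is vertical through this point.
- stage_handle (a point): Middle of the blue upright push handle on the white sliding stage: 30 mm along the stage's x axis, 16 mm thick along its y axis, rising 52 mm above the stage's plate, its top 20 mm above this point, which is about 67 mm above the bench. Unlocked, the stage slides along its own -y axis with about 3 N of friction.
- stage_edge (a point): Middle of the leading edge of the white stage plate (165 x 125 x 10 mm), on its -y side.
- stop_face (a point): Middle of the face of the red end stop block (100 mm wide) at the far end of the slide, rigid; same axes as the slide. The stage is fully home when its leading edge touches this face. The stop is clamped at a different place each time, 100 to 140 mm from the locked stage.
- stage: The white sliding stage with cork ring, steel tongue (holding the index hole) and blue handle; origin at the plate's underside, 25 mm above the bench. x across the slide, -y the direction of free travel, z up.
- slide_base: Aluminium base plate of the slide, 200 x 400 x 12 mm, fixed to the bench; origin at the centre of its underside, x across, y along the slide. Plunger axis at x -20, y +155 mm. A camera post 140 mm high stands at x +85, y -115 mm.
- housing: Fixed steel housing of the plunger, 63 mm across; origin on its axis, 45 mm above the bench, top 74 mm above it. On it a ring with a 3 mm deep rest notch and, at the notch's far side, a rigid red tooth, clamped at a new angle each time: the tooth stops the tee somewhere from 0.86 to 1.47 rad (feel for it); the notch is the last 0.09 rad before the tooth, the rim all before that.
- end_stop: The red end stop block, 16 x 100 x 20 mm.
- flask_center (a point): Centre, half-way up, of the pear-shaped glass flask (86 mm across, 148 mm high, about 0.2 kg) standing loose in the cork ring on the stage, 89 mm from the handle; it rides along and is not to be handled.
- vial: Small amber glass vial, 25 mm across, 44 mm high, loose on the slide's base beside the plunger; origin at its underside. A bystander.
- flask_left: Glass flask 86 mm across, 148 mm high in a cork ring on the bench at the left. A bystander.
- flask_back: Glass flask 86 mm across, 148 mm high in a cork ring at the back. A bystander.
- mushroom_a: Mushroom 48 mm across, 69 mm high, standing on the marble board. A bystander.
- mushroom_b: Another mushroom on the marble board. A bystander.
- forceps: Steel forceps, 130 mm long, lying on the marble board. A bystander.
- petri: Closed glass dish, 90 mm across, 17 mm high, on the bench in front of the slide. A bystander.
There are look-alikes about, which are no part of the job. What is shaped like the part that bears flask_center but pink or yellow is not meant.

How it is judged:
By the outcome, as a careful person would: the job done as asked, in the order asked, and still so for the second after the job is handed in, with the robot touching nothing.
It also fails if it takes over 72 s, if anything falls off the work surface, if the arm or the gripper's body presses on something with over 40 N, if the wrist force passes 120 N, or if a joint passes its speed limit or range.

## Working session

There is one attempt and no reset: what is moved stays moved. The work goes in short steps, Python scripts to look and compute and a shell command to move; the robot and the scene stay as the last step left them, time stands still between calls to the robot, and variables do not carry over. Pictures are saved under pics/ and viewed, at most 10 in all, crops included, and the job is handed in when it is done.

```bash
mkdir -p pics; cat > h.py <<'E'
import numpy as np, cv2, pickle
from station import bot
from scipy.spatial.transform import Rotation as R
def grab(n,fn=None):
    f=bot.grab_frame(n)
    if fn: cv2.imwrite('pics/'+fn,f['image'][:,:,::-1])
    pickle.dump(f,open('pics/%s.pkl'%n,'wb')); return f
def ray(f,u,v,fish=False):
    H=f['image'].shape[0]; fl=H/2/np.tan(np.radians(f['fovy'])/2)
    x,y=(u-f['cx'])/fl,(v-f['cy'])/fl
    if fish:
        r=np.hypot(x,y)+1e-12; d=np.array([x/r*np.sin(r),y/r*np.sin(r),np.cos(r)])
    else: d=np.array([x,y,1.])
    M=cv2.Rodrigues(np.array(f['rvec'],float))[0]; t=np.array(f['tvec'],float).ravel()
    return -M.T@t, M.T@d
def onz(f,u,v,z,fish=False):
    c,d=ray(f,u,v,fish); return c+d*(z-c[2])/d[2]
E
python3 - <<'E'
from h import *
for n in('scene','top'):
    f=grab(n,n+'0.png'); print(n,f['fovy'],f['cx'],f['cy'],ray(f,f['cx'],f['cy']))
s=bot.get_state(); print(s)
E
```

```text
scene 53.36923863921515 257.95465579450627 191.63535955092487 (array([1088.73581303, -792.41886693, 1064.40028993]), array([-0.39003631,  0.57330159, -0.72055323]))
top 44.91622034436782 261.13637754353925 183.02202680262045 (array([ 477.28154877,  -18.31526807, 1460.58053997]), array([ 0.06288174, -0.02498459, -0.9977082 ]))
{'time': 0.1, 'joint_positions': array([-1.40307655e+00,  8.78787637e-02,  1.37214010e+00, -1.09105222e-06,
        1.68357909e+00, -1.03101215e-01]), 'qvel': array([-0.00106971, -0.00329837, -0.00324289, -0.00040942, -0.0016313 ,
       -0.00110885]), 'effort': array([ 2.46258329e-03, -3.53015614e+01, -3.14217782e+01, -9.63270168e-05,
        7.96120934e-03, -7.10007573e-07]), 'position': array([ 147.05963974, -529.52747846,  241.23865542]), 'tcp_rot': array([-1.00211144e-03,  9.90845509e-01,  1.34996933e-01, -3.29311755e-05]), 'ft_force': array([ 0.20944377,  0.02943723, -0.03524789]), 'ft_torque': array([0.01256223, 0.02308005, 0.04323608]), 'grip_force': 0.0, 'opening': 85.79552093877572}
```

View pics/scene0.png

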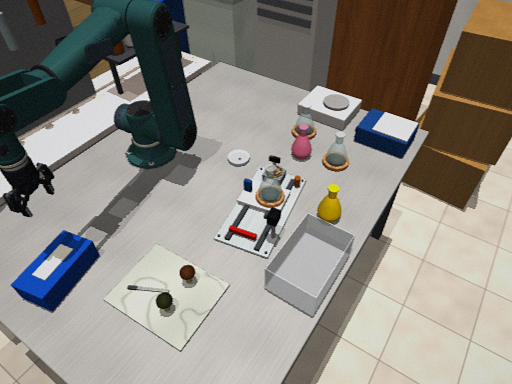

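View pics/top0.png

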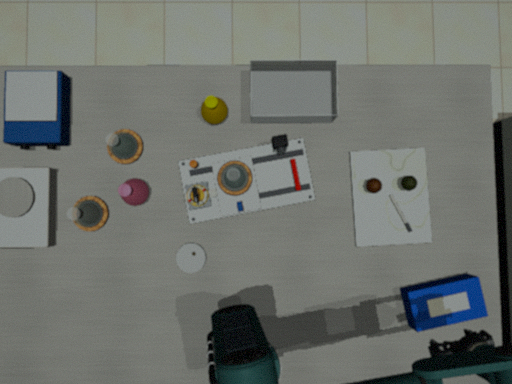

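The overview shows the slide at top-view pixels (180–315, 138–222): tee near (198,195), flask (235,177), blue handle (240,206), red stop (296,174), vial (194,163). Next I'll enlarge it and measure.

```bash
python3 - <<'E'
from h import *
f=pickle.load(open('pics/top.pkl','rb')); im=f['image'][:,:,::-1]
cv2.imwrite('pics/c1.png',cv2.resize(im[130:230,170:325],None,fx=5,fy=5,interpolation=cv2.INTER_CUBIC))
hsv=cv2.cvtColor(im,cv2.COLOR_BGR2HSV); roi=np.zeros(im.shape[:2],np.uint8); roi[132:228,174:320]=255
for n,lo,hi,z in(('red',(0,150,100),(5,255,255),32),('blue',(105,150,40),(130,255,255),87)):
    m=cv2.inRange(hsv,lo,hi)&roi
    k,l,st,c=cv2.connectedComponentsWithStats(m)
    for i in range(1,k):
        if st[i,4]>12:
            r=cv2.minAreaRect(np.argwhere(l==i)[:,::-1].astype(np.float32)); print(n,st[i],c[i],onz(f,*c[i],z).round(1),r)
E
```

```text
red [291 159  10  32 124] [295.31451613 175.18548387] [ 590.6 -160.    32. ] ((294.8539123535156, 174.53372192382812), (31.105566024780273, 4.871955871582031), 77.00537872314453)
blue [238 202   4   8  25] [239.52 205.84] [496.9  11.8  87. ] ((239.5, 205.5), (7.0, 3.0), 90.0)
```

View pics/c1.png

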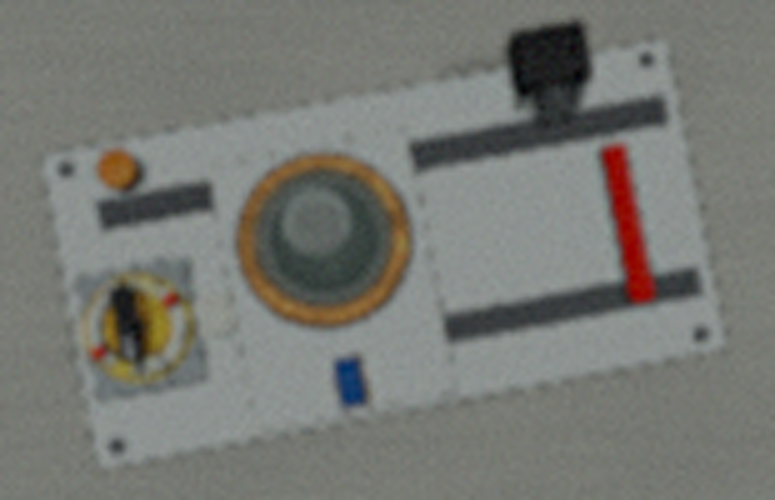

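The crop shows the base corners at about (47,157), (662,43), (722,345) and (105,465), the tee bar from (122,288) to (130,362), the handle at (350,382) and the stop's left face from (603,148) to (630,300).

```bash
python3 - <<'E'
from h import *
f=pickle.load(open('pics/top.pkl','rb'))
P=lambda x,y,z: onz(f,(x+.5)/5-.5+170,(y+.5)/5-.5+130,z)
C=[P(*p,12) for p in((47,157),(662,43),(722,345),(105,465))]
for c in C: print(c.round(1))
o=np.mean(C,0); ey=(C[0]-C[1]+C[3]-C[2]); ey/=np.linalg.norm(ey); print('L',np.linalg.norm(C[0]-C[1]),np.linalg.norm(C[0]-C[3]))
ex=np.array([ey[1],-ey[0],0]); yaw=np.arctan2(ex[1],ex[0]); print('o',o,'yaw',yaw)
print('plunger from base',(o-20*ex+155*ey).round(1),'tee top img',P(126,325,122).round(1))
H=P(350,382,87); print('handle',H.round(1),'in base',(H-o)@ex,(H-o)@ey)
s=P(616,224,32); print('stop face mid',s.round(1),(s-o)@ex,(s-o)@ey)
e=P(432,295,35);print('edge',e.round(1),(e-o)@ex,(e-o)@ey)
E
```

```text
[639.8 201.2  12. ]
[ 709.  -184.9   12. ]
[ 518.3 -219.5   12. ]
[447.7 165.3  12. ]
L 392.2180160300803 195.38319947710028
o [578.67794042  -9.49231241  12.        ] yaw 0.1793957145499358
plunger from base [531.3 139.5  12. ] tee top img [530.  139.2 122. ]
handle [496.5  11.6  87. ] in base -77.12383838672095 35.40299423347939
stop face mid [ 593.1 -152.3   32. ] -11.241672410683188 -143.07992925130372
edge [550.1 -38.   35. ] -33.21661904438943 -22.995464804985453
```

```bash
python3 -m creep '{"slide":[[1,-1,0],[2,-2,0],[2.5,-2.5,0],[2.5,-2.5,0],[2.5,-2.5,0],[2.5,-2.5,0],[2.5,-2.5,0],[2.5,-2.5,0]],"angular":[[0,0,0],[0,0,0],[0,0,0],[0,0,0],[0,0,0],[0,0,0],[0,0,0],[0,0,0]]}' 0
python3 -m creep '{"slide":[[2.5,-2.5,0],[2.5,-2.5,0],[2.5,-2.5,0],[2.5,-2.5,0],[2.5,-2.5,0],[2.5,-2.5,0],[2.5,-2.5,0],[2.5,-2.5,0]],"angular":[[0,0,0],[0,0,0],[0,0,0],[0,0,0],[0,0,0],[0,0,0],[0,0,0],[0,0,0]]}'
python3 -m creep '{"slide":[[2.5,-2.5,0],[2.5,-2.5,0],[2.5,-2.4,0],[2.5,-2.4,0],[2.5,-2.4,0],[2.2,-2,0],[1.2,-1,0],[0.5,-0.5,0]],"angular":[[0,0,0],[0,0,0],[0,0,0],[0,0,0],[0,0,0],[0,0,0],[0,0,0],[0,0,0]]}'
```

```text
time: 0.77
position: [272.8, -305.8, 242.0]
tcp_rot: [-0.0, 0.991, 0.135, 0.0]
ft_force: [0.7, -0.8, -0.1]
opening: 85.5
grip_force: 0.0
time: 1.43
position: [411.4, -59.7, 242.2]
tcp_rot: [-0.0, 0.991, 0.135, 0.0]
ft_force: [0.4, 0.6, 0.8]
opening: 85.4
grip_force: 0.0
time: 2.1
position: [527.5, 135.6, 241.4]
tcp_rot: [-0.0, 0.991, 0.137, -0.001]
ft_force: [-0.5, -0.6, -0.1]
opening: 85.1
grip_force: 0.0
```

```bash
python3 -m creep '{"slide":[[0,0,0],[0,0,0],[0,0,0],[0,0,0],[0,0,0],[0,0,0],[0,0,0],[0,0,0]],"angular":[[0,0,-0.05],[0,0,-0.1],[0,0,-0.124],[0,0,-0.124],[0,0,-0.124],[0,0,-0.124],[0,0,-0.124],[0,0,-0.124]]}' 0.4
python3 -m creep '{"slide":[[0,0,0],[0,0,0],[0,0,0],[0,0,0],[0,0,0],[0,0,0],[0,0,0],[0,0,0]],"angular":[[0,0,-0.124],[0,0,-0.124],[0,0,-0.124],[0,0,-0.124],[0,0,-0.124],[0,0,-0.124],[0,0,-0.124],[0,0,-0.124]]}'
python3 -m creep '{"slide":[[0,0,0],[0,0,0],[0,0,0],[0,0,0],[0,0,0],[0,0,0],[0,0,0],[0,0,0]],"angular":[[0,0,-0.124],[0,0,-0.124],[0,0,-0.124],[0,0,-0.124],[0,0,-0.124],[0,0,-0.124],[0,0,-0.124],[0,0,-0.124]]}'
python3 -m creep '{"slide":[[0,0,0],[0,0,0],[0,0,0],[0,0,0],[0,0,0],[0,0,0],[0,0,0],[0,0,0]],"angular":[[0,0,-0.1],[0,0,-0.05],[0,0,-0.02],[0,0,0],[0,0,0],[0,0,0],[0,0,0],[0,0,0]]}'
python3 - <<'E'
from h import *
f=grab('wrist','w1.png'); s=bot.get_state(); print(s['position'],s['joint_positions'],f['cx'],f['cy'],f['fovy'])
print(R.from_quat(s['tcp_rot'][[1,2,3,0]]).as_matrix().round(3), ray(f,f['cx'],f['cy']))
E
```

```text
time: 2.77
position: [526.7, 132.5, 242.2]
tcp_rot: [-0.0, 0.834, 0.552, -0.0]
ft_force: [0.1, -0.6, 0.5]
opening: 51.1
grip_force: 0.0
time: 3.43
position: [526.7, 132.5, 242.3]
tcp_rot: [-0.0, 0.47, 0.882, -0.0]
ft_force: [-0.8, 0.1, 0.3]
opening: 51.1
grip_force: 0.0
time: 4.1
position: [526.7, 132.5, 242.2]
tcp_rot: [-0.0, -0.006, 1.0, -0.0]
ft_force: [-0.1, 0.5, -0.6]
opening: 51.4
grip_force: 0.0
time: 4.77
position: [527.6, 132.9, 242.3]
tcp_rot: [-0.0, -0.088, 0.996, -0.0]
ft_force: [0.6, -0.2, 0.0]
opening: 51.2
grip_force: 0.0
[527.60302913 132.9621745  242.25242027] [ 1.42720102e-01  7.41823145e-02  1.38481935e+00 -1.08621399e-04
  1.68272104e+00 -1.60499427e+00] 258.90051685685023 187.48417704578634 65.70646984690485
[[-0.984 -0.176 -0.   ]
 [-0.176  0.984 -0.   ]
 [ 0.    -0.    -1.   ]] (array([453.61666891, 119.03330442, 372.3667095 ]), array([ 0.28305544,  0.05117924, -0.95773707]))
```

View pics/w1.png

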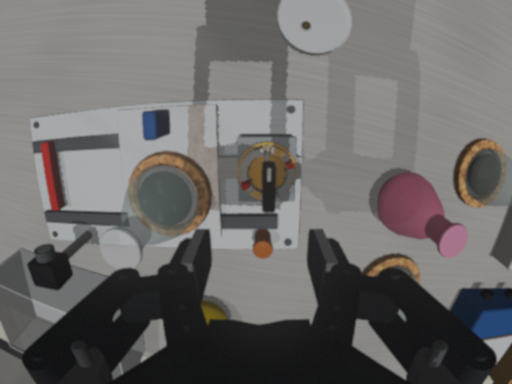

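The wrist view shows the tee bar at about (269,162)–(269,210), the handle top at (155,125), the flask at (168,195), and the stop at (50,175).

```bash
python3 - <<'E'
from h import *
f=pickle.load(open('pics/wrist.pkl','rb')); im=f['image']
cv2.imwrite('pics/c2.png',cv2.resize(im[100:230,215:325,::-1],None,fx=4.5,fy=4.5,interpolation=cv2.INTER_CUBIC))
g=im.max(2); m=np.zeros_like(g); m[155:216,255:285]=(g[155:216,255:285]<45)*255
k,l,st,c=cv2.connectedComponentsWithStats(m)
for i in range(1,k):
    if st[i,4]>30: print(st[i],c[i],onz(f,*c[i],122,True).round(1))
for p in((269,162),(269,210),(269,186)): print(p,onz(f,*p,122,True).round(1))
h=cv2.cvtColor(im,cv2.COLOR_RGB2HSV); b=cv2.inRange(h,(105,140,30),(130,255,255)); b[:,200:]=0;b[:100]=0;b[150:]=0
k,l,st,c=cv2.connectedComponentsWithStats(b)
for i in range(1,k):
    if st[i,4]>30: print('blue',st[i],c[i],onz(f,*c[i],80,True).round(1))
E
```

```text
[263 163  12  48 391] [268.39897698 190.08951407] [528.5 141.1 122. ]
(269, 162) [503.6 136.9 122. ]
(269, 210) [546.9 145.1 122. ]
(269, 186) [524.7 140.9 122. ]
blue [144 113  11  25 218] [148.85321101 125.3440367 ] [494.5  11.9  80. ]
```

View pics/c2.png

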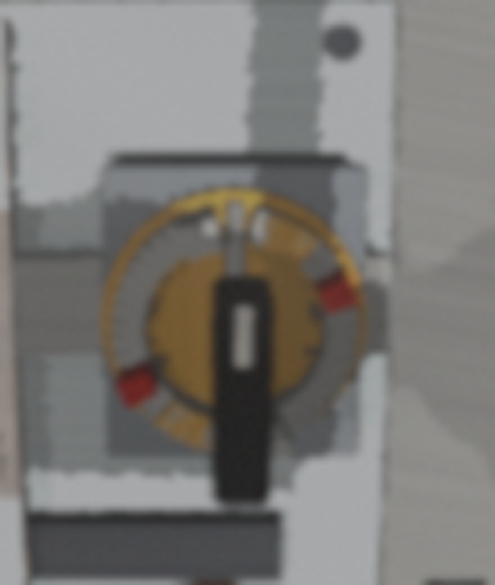

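```bash
python3 -m creep '{"slide":[[-0.16,0.35,1],[-0.16,0.35,1.5],[0,0,1.5],[0,0,1.5],[0,0,1.5],[0,0,1.5],[0,0,1],[0,0,0.5]],"angular":[[0,0,0],[0,0,0],[0,0,0],[0,0,0],[0,0,0],[0,0,0],[0,0,0],[0,0,0]]}' 0.4
python3 -m creep '{"slide":[[0,0,0.5],[0,0,0.8],[0,0,0.8],[0,0,0.8],[0,0,0.5],[0,0,0.3],[0,0,0.2],[0,0,0]],"angular":[[0,0,0],[0,0,0],[0,0,0],[0,0,0],[0,0,0],[0,0,0],[0,0,0],[0,0,0]]}' 0.6
python3 -c "
from h import *
f=grab('wrist','w2.png');print(bot.get_state()['position'])"
```

```text
time: 5.48
position: [528.4, 140.5, 139.6]
tcp_rot: [-0.002, -0.089, 0.996, -0.0]
ft_force: [-0.4, -0.2, 0.9]
opening: 51.0
grip_force: 0.0
time: 6.15
position: [529.4, 140.4, 102.9]
tcp_rot: [-0.0, -0.088, 0.996, -0.0]
ft_force: [-0.4, -0.2, 1.6]
opening: 34.1
grip_force: 0.0
[529.6519421  140.42003394 103.31698765]
```

View pics/w2.png

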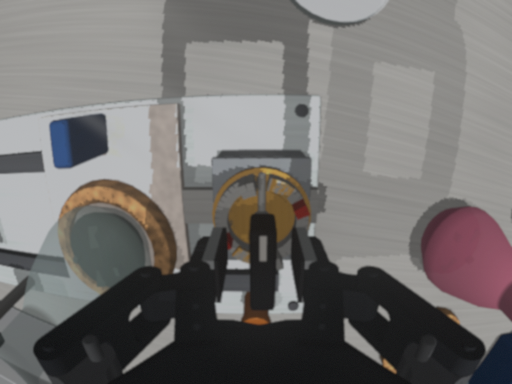

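The bar (column 262) sits centred between the finger pads (222 and 300), so I'll close on it.

```bash
python3 -m creep '{"slide":[[0,0,0],[0,0,0],[0,0,0],[0,0,0],[0,0,0],[0,0,0],[0,0,0],[0,0,0]],"angular":[[0,0,0],[0,0,0],[0,0,0],[0,0,0],[0,0,0],[0,0,0],[0,0,0],[0,0,0]]}' 1
python3 -c "
from h import *
f=pickle.load(open('pics/wrist.pkl','rb'))
for p,z in(((262,305),122),((262,215),100)):print(onz(f,*p,z,True))
s=bot.get_state();print(s['position'],s['ft_force'],s['ft_torque'])"
```

```text
time: 6.87
position: [529.8, 141.3, 104.0]
tcp_rot: [0.001, -0.089, 0.996, 0.001]
ft_force: [-1.0, 5.3, 4.4]
opening: 10.7
grip_force: 59.9
[544.77985735 144.03476131 122.        ]
[508.10247026 137.48055608 100.        ]
[529.7835911  141.32903937 104.01334705] [-0.98612091  5.31009304  4.37915848] [0.90657941 0.2311     0.06256878]
```

```bash
python3 -m creep '{"slide":[[0,0.08,-0.1],[0,0,-0.2],[0,0,-0.2],[0,0,-0.2],[0,0,-0.2],[0,0,-0.2],[0,0,-0.1],[0,0,0]],"angular":[[0,0,0],[0,0,0],[0,0,0],[0,0,0],[0,0,0],[0,0,0],[0,0,0],[0,0,0]]}'
python3 -c "
from h import *
s=bot.get_state();print(s['position'],s['ft_force'],s['ft_torque'])"
```

```text
time: 7.53
position: [529.5, 141.4, 113.1]
tcp_rot: [-0.0, -0.088, 0.996, 0.0]
ft_force: [4.1, 4.6, -8.4]
opening: 11.0
grip_force: 58.3
[529.50122853 141.36550576 113.11707656] [ 4.0998825   4.64171765 -8.37679093] [ 0.88356035 -0.75400172  0.00838196]
```

```bash
python3 -m creep '{"slide":[[0,0.02,-0.1],[0,0.02,-0.1],[0,0,-0.1],[0,0,-0.1],[0,0,-0.1],[0,0,-0.1],[0,0,0],[0,0,0]],"angular":[[0,0,0],[0,0,0],[0,0,0],[0,0,0],[0,0,0],[0,0,0],[0,0,0],[0,0,0]]}'
python3 -c "
from h import *
s=bot.get_state();print(s['position'],s['ft_force'],s['ft_torque'])"
```

```text
time: 8.2
position: [529.4, 141.4, 118.3]
tcp_rot: [-0.001, -0.088, 0.996, -0.0]
ft_force: [4.8, 4.6, -10.0]
opening: 10.8
grip_force: 58.3
[529.42947312 141.42526279 118.3246154 ] [  4.81876351   4.60909465 -10.04498871] [ 0.81542397 -1.04297956  0.02133769]
```

```bash
python3 -m creep '{"slide":[[0,0,0],[0,0,0],[0,0,0],[0,0,0],[0,0,0],[0,0,0],[0,0,0],[0,0,0]],"angular":[[0,0,0.03],[0,0,0.05],[0,0,0.05],[0,0,0.05],[0,0,0.05],[0,0,0.05],[0,0,0.02],[0,0,0]]}'
cat > s.py <<'E'
from h import *
s=bot.get_state();m=R.from_quat(s['tcp_rot'][[1,2,3,0]]).as_matrix()
a=np.arctan2(m[1,0],m[0,0]);t=-(a-(.177+np.pi));t=(t+np.pi)%(2*np.pi)-np.pi
print('tee',t.round(4),'Ftool',(m.T@s['ft_force']).round(2),'Ttool',(m.T@s['ft_torque']).round(3),'lift',(s['position'][2]-104).round(2),s['position'].round(1),'q6',s['joint_positions'][5].round(2))
E
python3 s.py
```

```text
time: 8.87
position: [529.3, 141.6, 118.3]
tcp_rot: [-0.001, 0.062, 0.998, -0.0]
ft_force: [5.0, 5.0, -10.3]
opening: 10.6
grip_force: 58.3
tee 0.3006 Ftool [-4.37  5.62 10.29] Ttool [-0.971 -0.824  0.036] lift 14.26 [529.3 141.6 118.3] q6 -1.29
```

```bash
python3 -m creep '{"slide":[[0,0,0],[0,0,0],[0,0,0],[0,0,0],[0,0,0],[0,0,0],[0,0,0],[0,0,0]],"angular":[[0,0,0.05],[0,0,0.07],[0,0,0.08],[0,0,0.08],[0,0,0.08],[0,0,0.07],[0,0,0.05],[0,0,0.02]]}' | grep -E 'force|open'
python3 s.py
```

```text
ft_force: [4.8, 5.6, -11.3]
opening: 10.8
grip_force: 58.4
tee 0.8018 Ftool [-0.65  7.33 11.3 ] Ttool [-1.368 -0.174 -0.018] lift 14.24 [529.3 141.9 118.2] q6 -0.79
```

```bash
python3 -m creep '{"slide":[[0,0,0],[0,0,0],[0,0,0],[0,0,0],[0,0,0],[0,0,0],[0,0,0],[0,0,0]],"angular":[[0,0,0.01],[0,0,0.01],[0,0,0.01],[0,0,0.01],[0,0,0.01],[0,0,0.01],[0,0,0],[0,0,0]]}' | grep -E 'force|open'
python3 s.py
python3 -m creep '{"slide":[[0,0,0],[0,0,0],[0,0,0],[0,0,0],[0,0,0],[0,0,0],[0,0,0],[0,0,0]],"angular":[[0,0,0.01],[0,0,0.01],[0,0,0.01],[0,0,0.01],[0,0,0],[0,0,0],[0,0,0],[0,0,0]]}' | grep -E 'force|open'
python3 s.py
```

```text
ft_force: [5.5, 5.9, -10.3]
opening: 11.2
grip_force: 58.4
tee 0.8599 Ftool [-0.56  8.   10.26] Ttool [-1.386 -0.054  0.032] lift 14.28 [529.4 142.  118.3] q6 -0.73
ft_force: [5.4, 5.2, -10.6]
opening: 11.1
grip_force: 58.5
tee 0.8995 Ftool [-0.58  7.5  10.57] Ttool [-1.422  0.017 -0.099] lift 14.28 [529.4 142.  118.3] q6 -0.69
```

```bash
python3 -m creep '{"slide":[[0,0,0],[0,0,0],[0,0,0],[0,0,0],[0,0,0],[0,0,0],[0,0,0],[0,0,0]],"angular":[[0,0,0.01],[0,0,0.01],[0,0,0.01],[0,0,0],[0,0,0],[0,0,0],[0,0,0],[0,0,0]]}' | grep -E 'force|open'
python3 s.py
```

```text
ft_force: [5.1, 6.5, -10.0]
opening: 11.1
grip_force: 58.8
tee 0.9282 Ftool [0.69 8.28 9.98] Ttool [-1.392e+00  1.000e-03 -4.590e-01] lift 14.3 [529.4 142.1 118.3] q6 -0.66
```

Contact with the tooth is felt: torque is −0.46 N·m at about 0.92. I'll ease back slightly and lower into the notch.

```bash
python3 -m creep '{"slide":[[0,0,0],[0,0,0],[0,0,0],[0,0,0],[0,0,0],[0,0,0],[0,0,0],[0,0,0]],"angular":[[0,0,-0.01],[0,0,-0.01],[0,0,-0.01],[0,0,0],[0,0,0],[0,0,0],[0,0,0],[0,0,0]]}' | grep -E 'force|open'
python3 s.py
python3 -m creep '{"slide":[[0,0,0.05],[0,0,0.1],[0,0,0.1],[0,0,0.1],[0,0,0.1],[0,0,0],[0,0,0],[0,0,0]],"angular":[[0,0,0],[0,0,0],[0,0,0],[0,0,0],[0,0,0],[0,0,0],[0,0,0],[0,0,0]]}' | grep -E 'force|open'
python3 s.py
```

```text
ft_force: [5.0, 6.0, -10.5]
opening: 10.9
grip_force: 58.5
tee 0.8994 Ftool [ 0.2   7.77 10.51] Ttool [-1.394 -0.057 -0.156] lift 14.29 [529.4 142.  118.3] q6 -0.69
ft_force: [3.8, 5.9, -9.0]
opening: 10.8
grip_force: 59.0
tee 0.8994 Ftool [1.07 6.93 8.99] Ttool [-1.242  0.148 -0.059] lift 10.51 [529.4 142.  114.5] q6 -0.69
```

```bash
python3 -m creep '{"slide":[[0,0,0.05],[0,0,0.05],[0,0,0.05],[0,0,0.03],[0,0,0],[0,0,0],[0,0,0],[0,0,0]],"angular":[[0,0,0],[0,0,0],[0,0,0],[0,0,0],[0,0,0],[0,0,0],[0,0,0],[0,0,0]]}' | grep -E 'force|open'
python3 s.py
```

```text
ft_force: [4.0, 5.6, -7.0]
opening: 10.9
grip_force: 59.1
tee 0.8994 Ftool [0.69 6.85 7.  ] Ttool [-1.17   0.15  -0.123] lift 9.1 [529.5 142.1 113.1] q6 -0.69
```

```bash
python3 -m creep '{"slide":[[0,0,0.03],[0,0,0.03],[0,0,0.03],[0,0,0.03],[0,0,0],[0,0,0],[0,0,0],[0,0,0]],"angular":[[0,0,0],[0,0,0],[0,0,0],[0,0,0],[0,0,0],[0,0,0],[0,0,0],[0,0,0]]}' | grep -E 'force|open'
python3 s.py
```

```text
ft_force: [1.7, 5.3, -3.3]
opening: 11.2
grip_force: 59.6
tee 0.8993 Ftool [2.24 5.1  3.26] Ttool [-0.937  0.323 -0.098] lift 8.97 [529.5 142.1 113. ] q6 -0.69
```

```bash
python3 -m creep '{"slide":[[0,0,0.03],[0,0,0.04],[0,0,0],[0,0,0],[0,0,0],[0,0,0],[0,0,0],[0,0,0]],"angular":[[0,0,0],[0,0,0],[0,0,0],[0,0,0],[0,0,0],[0,0,0],[0,0,0],[0,0,0]]}' | grep -E 'force|open'
python3 s.py
python3 -m creep '{"slide":[[0,0,0],[0,0,0],[0,0,0],[0,0,0],[0,0,0],[0,0,0],[0,0,0],[0,0,0]],"angular":[[0,0,0],[0,0,0],[0,0,0],[0,0,0],[0,0,0],[0,0,0],[0,0,0],[0,0,0]]}' 0.6
python3 s.py; python3 -c "
from h import *
grab('wrist','w3.png')"
```

```text
ft_force: [1.7, 5.4, -1.4]
opening: 10.9
grip_force: 60.0
tee 0.8994 Ftool [2.26 5.16 1.41] Ttool [-0.764  0.437 -0.157] lift 8.89 [529.6 142.1 112.9] q6 -0.69
time: 15.53
position: [529.4, 141.5, 113.1]
tcp_rot: [0.0, 0.354, 0.935, -0.0]
ft_force: [0.3, 0.0, 0.4]
opening: 34.0
grip_force: 0.0
tee 0.8999 Ftool [-0.2   0.18 -0.44] Ttool [ 0.042 -0.009  0.018] lift 9.09 [529.4 141.5 113.1] q6 -0.69
```

View pics/w3.png

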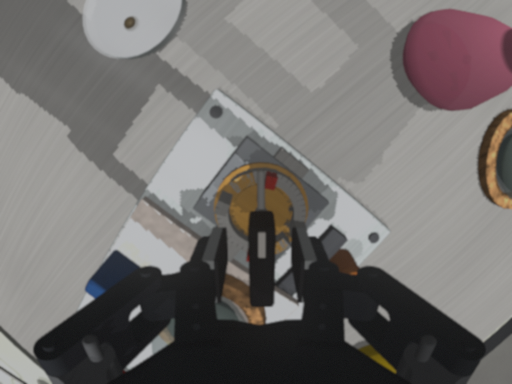

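The tee now stands turned, its pin beside the red tooth (270,182) and still raised, and the gripper is clear. I'll go up, turn back and move over the handle.

```bash
python3 -m creep '{"slide":[[0,0,-0.3],[0,0,-0.8],[0,0,-1.5],[0,0,-1.8],[0,0,-1.8],[0,0,-1.8],[0,0,-1.4],[0,0,-0.6]],"angular":[[0,0,0],[0,0,0],[0,0,0],[0,0,0],[0,0,0],[0,0,0],[0,0,0],[0,0,0]]}' | grep -E 'force|open'
python3 -m creep '{"slide":[[0,0,0],[0,0,0],[0,0,0],[0,0,0],[0,0,0],[0,0,0],[0,0,0],[0,0,0]],"angular":[[0,0,-0.1],[0,0,-0.12],[0,0,-0.12],[0,0,-0.12],[0,0,-0.12],[0,0,-0.12],[0,0,-0.12],[0,0,-0.08]]}' | grep -E 'force|open'
python3 -m creep '{"slide":[[0.3,-0.8,0],[0.8,-1.8,0],[1,-2.2,0],[1,-2.2,0],[1,-2.2,0],[0.8,-1.7,0],[0.5,-0.9,0],[0.2,-0.4,0]],"angular":[[0,0,0],[0,0,0],[0,0,0],[0,0,0],[0,0,0],[0,0,0],[0,0,0],[0,0,0]]}'
python3 -c "
from h import *
f=grab('wrist','w4.png')
im=f['image'];h=cv2.cvtColor(im,cv2.COLOR_RGB2HSV); b=cv2.inRange(h,(105,140,30),(130,255,255)); b[:,:150]=0;b[:,380:]=0;b[320:]=0
k,l,st,c=cv2.connectedComponentsWithStats(b)
for i in range(1,k):
    if st[i,4]>60: print('blue',st[i],c[i],onz(f,*c[i],80,True).round(1))
import runpy;runpy.run_path('s.py')"
```

```text
ft_force: [0.3, -0.2, 0.6]
opening: 34.4
grip_force: 0.0
ft_force: [-1.0, -0.3, -0.3]
opening: 33.9
grip_force: 0.0
time: 17.58
position: [495.2, 10.1, 213.1]
tcp_rot: [-0.0, -0.087, 0.996, -0.0]
ft_force: [-0.3, -0.8, -0.2]
opening: 34.4
grip_force: 0.0
tee 0.0028 Ftool [ 1.52  0.27 -0.07] Ttool [-0.043  0.012  0.026] lift 109.2 [495.3  10.3 213.2] q6 -1.84
```

View pics/w4.png

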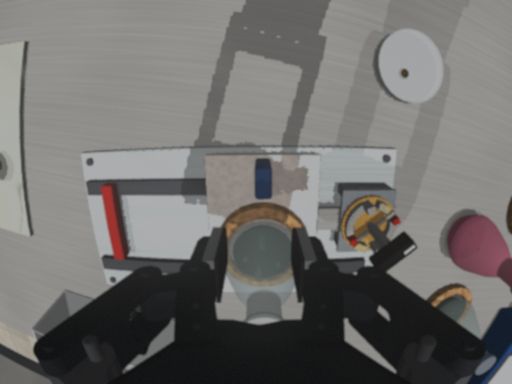

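The handle (in shadow) is at (255–271, 159–198), the stop's right face runs from (116,184) to (127,258), and the plate's leading edge is near (206,185).

```bash
python3 -c "
from h import *
f=pickle.load(open('pics/wrist.pkl','rb'))
for p,z in(((263,198),87),((263,184),87),((263,180),80),((256,184),87),((271,184),87),((116,184),32),((127,258),30),((206,185),35),((206,160),35)):print(p,z,onz(f,*p,z,True).round(1))
print(ray(f,260,190,True)[0])"
```

```text
(263, 198) 87 [506.1  15.3  87. ]
(263, 184) 87 [493.1  12.9  87. ]
(263, 180) 80 [491.3  12.7  80. ]
(256, 184) 87 [494.2   6.7  87. ]
(271, 184) 87 [491.8  20.   87. ]
(116, 184) 32 [ 538.3 -154.3   32. ]
(127, 258) 30 [ 638.3 -140.    30. ]
(206, 185) 35 [519.5 -44.8  35. ]
(206, 160) 35 [491.9 -48.4  35. ]
[421.15236827  -3.54601852 343.263205  ]
```

```bash
python3 -m creep '{"slide":[[0,0.2,1],[0,0,1.5],[0,0,1.6],[0,0,1.6],[0,0,1.6],[0,0,1.5],[0,0,1],[0,0,0.5]],"angular":[[0,0,0],[0,0,0],[0,0,0],[0,0,0],[0,0,0],[0,0,0],[0,0,0],[0,0,0]]}' | grep -E 'pos|force'
python3 -m creep '{"slide":[[0,0,0.4],[0,0,0.6],[0,0,0.7],[0,0,0.7],[0,0,0.7],[0,0,0.5],[0,0,0.3],[0,0,0.1]],"angular":[[0,0,0],[0,0,0],[0,0,0],[0,0,0],[0,0,0],[0,0,0],[0,0,0],[0,0,0]]}' | grep -E 'pos|force'
python3 -m creep '{"slide":[[0,-0.1,0],[0,-0.15,0],[0,-0.15,0],[0,-0.15,0],[0,-0.15,0],[0,-0.15,0],[0,-0.15,0],[0,-0.15,0]],"angular":[[0,0,0],[0,0,0],[0,0,0],[0,0,0],[0,0,0],[0,0,0],[0,0,0],[0,0,0]]}'
python3 s.py
```

```text
position: [494.2, 14.7, 107.6]
ft_force: [-0.9, 0.1, -0.3]
grip_force: 0.0
position: [495.0, 13.6, 69.3]
ft_force: [-0.6, -0.1, 0.1]
grip_force: 0.0
time: 19.63
position: [497.4, 2.8, 70.3]
tcp_rot: [0.0, -0.089, 0.996, 0.001]
ft_force: [-0.3, 3.1, 0.8]
opening: 34.2
grip_force: 1.3
tee -0.0002 Ftool [-0.25  3.09 -0.83] Ttool [-0.428 -0.028 -0.017] lift -33.73 [497.4   2.8  70.3] q6 -1.86
```

Contact with the handle is made at 3.1 N sliding friction. I'll push on.

```bash
python3 -m creep '{"slide":[[0,-0.18,0],[0,-0.2,0],[0,-0.25,0],[0,-0.25,0],[0,-0.3,0],[0,-0.3,0],[0,-0.3,0],[0,-0.3,0]],"angular":[[0,0,0],[0,0,0],[0,0,0],[0,0,0],[0,0,0],[0,0,0],[0,0,0],[0,0,0]]}' | grep -E 'pos|force'
python3 -m creep '{"slide":[[0,-0.3,0],[0,-0.3,0],[0,-0.3,0],[0,-0.3,0],[0,-0.3,0],[0,-0.3,0],[0,-0.3,0],[0,-0.3,0]],"angular":[[0,0,0],[0,0,0],[0,0,0],[0,0,0],[0,0,0],[0,0,0],[0,0,0],[0,0,0]]}' | grep -E 'pos|force'
python3 -m creep '{"slide":[[0,-0.3,0],[0,-0.3,0],[0,-0.3,0],[0,-0.3,0],[0,-0.3,0],[0,-0.25,0],[0,-0.2,0],[0,-0.15,0]],"angular":[[0,0,0],[0,0,0],[0,0,0],[0,0,0],[0,0,0],[0,0,0],[0,0,0],[0,0,0]]}' | grep -E 'pos|force'
python3 s.py
python3 -c "
from h import *
f=grab('top');g=grab('wrist')
a=cv2.resize(f['image'][130:230,170:325],(560,361),interpolation=cv2.INTER_CUBIC)
b=cv2.resize(g['image'][100:384],(560,311));cv2.imwrite('pics/c5.png',np.vstack([a,b])[:598,:,::-1])"
```

```text
position: [501.3, -18.5, 70.2]
ft_force: [-0.4, 3.1, 2.0]
grip_force: 1.4
position: [505.5, -42.1, 70.1]
ft_force: [0.6, 3.0, 0.8]
grip_force: 1.4
position: [509.0, -62.8, 70.0]
ft_force: [1.0, 3.3, 1.3]
grip_force: 1.3
tee -0.0 Ftool [-1.54  3.03 -1.29] Ttool [-0.438 -0.349 -0.016] lift -33.99 [509.  -62.8  70. ] q6 -1.98
```

View pics/c5.png

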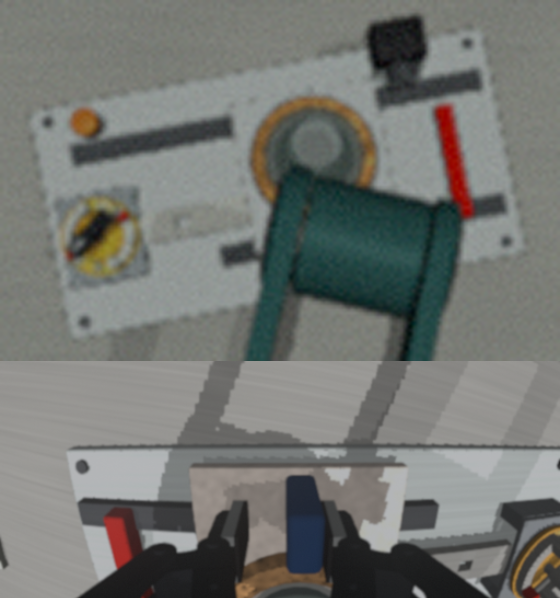

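The stage has moved about 69 mm and roughly 30–50 mm is left to the stop. The tee is still turned and retracted. I'll slow down.

```bash
python3 -m creep '{"slide":[[0,-0.15,0],[0,-0.15,0],[0,-0.15,0],[0,-0.15,0],[0,-0.15,0],[0,-0.15,0],[0,-0.15,0],[0,-0.15,0]],"angular":[[0,0,0],[0,0,0],[0,0,0],[0,0,0],[0,0,0],[0,0,0],[0,0,0],[0,0,0]]}' | grep -E 'pos|force'
python3 -m creep '{"slide":[[0,-0.15,0],[0,-0.15,0],[0,-0.15,0],[0,-0.15,0],[0,-0.15,0],[0,-0.1,0],[0,-0.1,0],[0,-0.1,0]],"angular":[[0,0,0],[0,0,0],[0,0,0],[0,0,0],[0,0,0],[0,0,0],[0,0,0],[0,0,0]]}' | grep -E 'pos|force'
python3 -m creep '{"slide":[[0,-0.1,0],[0,-0.1,0],[0,-0.1,0],[0,-0.1,0],[0,-0.1,0],[0,-0.1,0],[0,-0.05,0],[0,-0.05,0]],"angular":[[0,0,0],[0,0,0],[0,0,0],[0,0,0],[0,0,0],[0,0,0],[0,0,0],[0,0,0]]}' | grep -E 'pos|force'
python3 s.py
python3 - <<'E'
from h import *
f=grab('top'); im=f['image'][:,:,::-1]; h=cv2.cvtColor(im,cv2.COLOR_BGR2HSV)
# cork ring centre -> stage travel, red stop
for n in('scene',):
    g=grab(n)
m=cv2.inRange(h,(8,90,60),(22,255,255)); m[:,:230]=0;m[:140]=0;m[230:]=0;m[:,300:]=0
p=np.argwhere(m>0)[:,::-1].astype(np.float32);print(len(p));c=cv2.minEnclosingCircle(p);print(c,onz(f,*c[0],40))
E
```

```text
position: [510.7, -74.4, 69.8]
ft_force: [-1.7, 1.6, 0.5]
grip_force: 1.3
position: [512.8, -84.7, 69.9]
ft_force: [-2.3, 1.5, -0.6]
grip_force: 1.3
position: [514.3, -91.6, 70.1]
ft_force: [-1.8, 1.8, -2.0]
grip_force: 1.3
tee -0.0002 Ftool [1.43 2.07 1.97] Ttool [-0.317  0.184 -0.105] lift -33.91 [514.3 -91.6  70.1] q6 -2.03
222
((265.6147155761719, 171.71485900878906), 16.93644905090332) [601.48198608 -68.01111643  40.        ]
```

```bash
cat > g.py <<'E'
from h import *
s=bot.get_state();m=R.from_quat(s['tcp_rot'][[1,2,3,0]]).as_matrix();F=m.T@s['ft_force']
print(s['time'],s['position'].round(1),F.round(1),s['grip_force'].__round__(1)); exit(int(F[1]>7 or s['grip_force']>4))
E
python3 -m creep '{"slide":[[0,-0.05,0],[0,-0.05,0],[0,-0.05,0],[0,-0.05,0],[0,-0.05,0],[0,-0.05,0],[0,-0.05,0],[0,-0.05,0]],"angular":[[0,0,0],[0,0,0],[0,0,0],[0,0,0],[0,0,0],[0,0,0],[0,0,0],[0,0,0]]}' >/dev/null; python3 g.py && 
python3 -m creep '{"slide":[[0,-0.04,0],[0,-0.04,0],[0,-0.04,0],[0,-0.04,0],[0,-0.04,0],[0,-0.04,0],[0,-0.04,0],[0,-0.04,0]],"angular":[[0,0,0],[0,0,0],[0,0,0],[0,0,0],[0,0,0],[0,0,0],[0,0,0],[0,0,0]]}' >/dev/null && python3 g.py && 
python3 -m creep '{"slide":[[0,-0.03,0],[0,-0.03,0],[0,-0.03,0],[0,-0.03,0],[0,-0.03,0],[0,-0.03,0],[0,-0.03,0],[0,-0.03,0]],"angular":[[0,0,0],[0,0,0],[0,0,0],[0,0,0],[0,0,0],[0,0,0],[0,0,0],[0,0,0]]}' >/dev/null && python3 g.py && 
python3 -m creep '{"slide":[[0,-0.03,0],[0,-0.03,0],[0,-0.03,0],[0,-0.03,0],[0,-0.03,0],[0,-0.03,0],[0,-0.03,0],[0,-0.03,0]],"angular":[[0,0,0],[0,0,0],[0,0,0],[0,0,0],[0,0,0],[0,0,0],[0,0,0],[0,0,0]]}' >/dev/null && python3 g.py && 
python3 -m creep '{"slide":[[0,-0.03,0],[0,-0.03,0],[0,-0.03,0],[0,-0.03,0],[0,-0.03,0],[0,-0.03,0],[0,-0.03,0],[0,-0.03,0]],"angular":[[0,0,0],[0,0,0],[0,0,0],[0,0,0],[0,0,0],[0,0,0],[0,0,0],[0,0,0]]}' >/dev/null && python3 g.py
```

```text
24.5 [515.1 -95.5  70.2] [-0.6  2.1  2.1] 1.3
25.1667 [515.7 -98.7  70.2] [-0.5  2.5  2.1] 1.3
25.8333 [ 516.1 -101.    70.2] [-1.2  2.6  0.6] 1.3
26.5 [ 516.5 -103.4   70.2] [-2.   2.8  0.7] 1.3
27.1667 [ 516.9 -105.7   70.2] [-2.   3.1  0.7] 1.3
```

```bash

python3 -m creep '{"slide":[[0,-0.03,0],[0,-0.03,0],[0,-0.03,0],[0,-0.03,0],[0,-0.03,0],[0,-0.03,0],[0,-0.03,0],[0,-0.03,0]],"angular":[[0,0,0],[0,0,0],[0,0,0],[0,0,0],[0,0,0],[0,0,0],[0,0,0],[0,0,0]]}' >/dev/null; python3 g.py && 
python3 -m creep '{"slide":[[0,-0.03,0],[0,-0.03,0],[0,-0.03,0],[0,-0.03,0],[0,-0.03,0],[0,-0.03,0],[0,-0.03,0],[0,-0.03,0]],"angular":[[0,0,0],[0,0,0],[0,0,0],[0,0,0],[0,0,0],[0,0,0],[0,0,0],[0,0,0]]}' >/dev/null && python3 g.py && 
python3 -m creep '{"slide":[[0,-0.03,0],[0,-0.03,0],[0,-0.03,0],[0,-0.03,0],[0,-0.03,0],[0,-0.03,0],[0,-0.03,0],[0,-0.03,0]],"angular":[[0,0,0],[0,0,0],[0,0,0],[0,0,0],[0,0,0],[0,0,0],[0,0,0],[0,0,0]]}' >/dev/null && python3 g.py && 
python3 -m creep '{"slide":[[0,-0.03,0],[0,-0.03,0],[0,-0.03,0],[0,-0.03,0],[0,-0.03,0],[0,-0.03,0],[0,-0.03,0],[0,-0.03,0]],"angular":[[0,0,0],[0,0,0],[0,0,0],[0,0,0],[0,0,0],[0,0,0],[0,0,0],[0,0,0]]}' >/dev/null && python3 g.py && 
python3 -m creep '{"slide":[[0,-0.03,0],[0,-0.03,0],[0,-0.03,0],[0,-0.03,0],[0,-0.03,0],[0,-0.03,0],[0,-0.03,0],[0,-0.03,0]],"angular":[[0,0,0],[0,0,0],[0,0,0],[0,0,0],[0,0,0],[0,0,0],[0,0,0],[0,0,0]]}' >/dev/null && python3 g.py
```

```text
27.8333 [ 517.3 -108.1   70.2] [-3.   2.4 -0.3] 1.3
28.5 [ 517.3 -109.2   70.1] [-1.9  7.2 -1.9] 3.5
```

The stop is felt: motion ceased at y −109.2 and force rose to 7.2 N. I'll confirm with a tiny push, back off to the middle, rise, and look.

```bash

python3 -m creep '{"slide":[[0,-0.02,0],[0,-0.02,0],[0,-0.02,0],[0,0,0],[0,0,0],[0,0,0],[0,0,0],[0,0,0]],"angular":[[0,0,0],[0,0,0],[0,0,0],[0,0,0],[0,0,0],[0,0,0],[0,0,0],[0,0,0]]}' >/dev/null; python3 g.py
python3 -m creep '{"slide":[[0,0.1,0],[0,0.2,0],[0,0.2,0],[0,0.2,0],[0,0.2,0],[0,0.1,0],[0,0,0],[0,0,0]],"angular":[[0,0,0],[0,0,0],[0,0,0],[0,0,0],[0,0,0],[0,0,0],[0,0,0],[0,0,0]]}' >/dev/null; python3 g.py
python3 -m creep '{"slide":[[0,0,-0.3],[0,0,-0.6],[0,0,-1],[0,0,-1.5],[0,0,-1.5],[0,0,-2],[0,0,-2],[0,0,-2]],"angular":[[0,0,0],[0,0,0],[0,0,0],[0,0,0],[0,0,0],[0,0,0],[0,0,0],[0,0,0]]}' >/dev/null; python3 g.py
python3 -m creep '{"slide":[[0.5,0,-1],[2,0,-0.5],[3,0,0],[3,0,0],[3,0,0],[3,0,0],[2,0,0],[1,0,0]],"angular":[[0,0,0],[0,0,0],[0,0,0],[0,0,0],[0,0,0],[0,0,0],[0,0,0],[0,0,0]]}' >/dev/null; python3 g.py
python3 -c "
from h import *
f=grab('top');g=grab('scene')
a=cv2.resize(f['image'][130:230,170:325],(620,400),interpolation=cv2.INTER_CUBIC)
b=cv2.resize(g['image'][140:260,205:391],(300,194),interpolation=cv2.INTER_CUBIC);b=cv2.copyMakeBorder(b,0,0,0,320,0)
cv2.imwrite('pics/c6.png',np.vstack([a,b])[:,:,::-1])"
```

```text
29.1667 [ 517.3 -109.2   70.1] [-2.1  7.4 -3.1] 3.9
29.8333 [ 515.9 -101.3   70.1] [-1.  -0.7 -0.1] 0.0
30.5 [ 516.1 -101.3  181.3] [ 0.7 -0.5  0.5] 0.0
31.1667 [ 341.5 -132.1  194.4] [-0.2  0.8 -0.2] 0.0
```

View pics/c6.png

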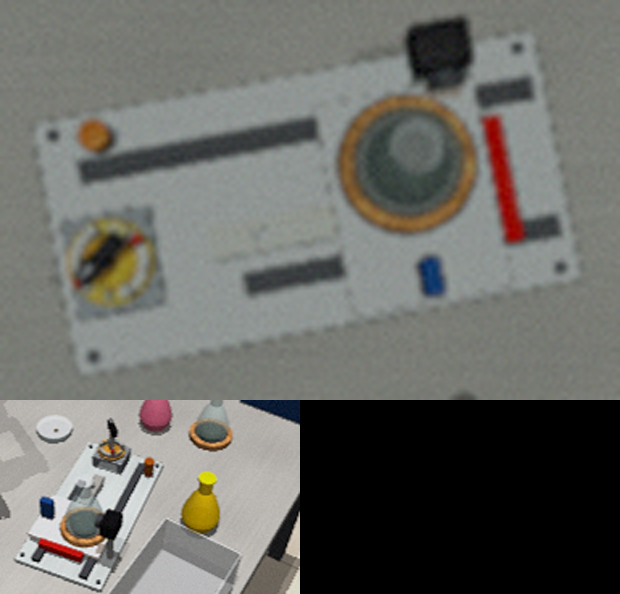

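The stage's leading edge lies on the red stop (about 490–510, 115–280). The flask is upright at (408,162), the tee is still turned at (105,262), the vial is in place at (94,135), and the robot is clear.

```bash
python3 -c "
from station import bot
print(bot.sign_off())"
```

```text
the job is handed in; nothing more can be done
None
```

The job is handed in: the plunger rests retracted in its notch, the stage is home against the red stop, and the last pictures show the flask upright and the vial in place (no verdict was returned).

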